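# Put a battery pack on charge: load the tray and latch it home

## Robot

A 6-joint arm with a two-finger parallel gripper is mounted at the origin on the work surface. World frame = base frame: x ahead of the robot, y to its left, z up, the work surface at z = 0. Lengths are in m, angles in rad, forces in N, time in s.
With the tool pointing down it reaches from about 0.4 to 0.825 m from the base axis. Payload 7 kg.
Tool frame: the origin (TCP) lies between the finger pads; the fingertips stand 22 mm ahead of it and the grasp point (between the pads) lies 3 mm ahead of it; z points along the fingers, y is the direction in which the jaws open and shut (so a half turn about z gives the same grasp; the last joint's range is limited). The gripper opens to 88 mm and grips with 3 to 60 N. Pads are 19 mm wide; open, the fingers measure 130 mm over their backs; the gripper's body (78 mm by 193 mm) begins 47 mm behind the grasp point.
Start: joints at [1.532, 0.359, 0.012, 0, -1.224, -0.288], TCP at [0.217, 0.639, 0.249] pointing down, gripper open.
Joint ranges: [-3.07, 3.07], [-1.43, 2.12], [-1.02, 1.25], [-3.03, 1.67], [-3.05, -0], [-3.03, 3.03]. Speed limits (rad/s): [2.39, 2.39, 3.01, 3.14, 3.14, 3.14].

## Interface

Orientations are given as [roll, pitch, yaw] about the fixed x, y, z axes, in that order (R = Rz(yaw) Ry(pitch) Rx(roll)).
In Python, from station import arm, optics gives the robot as it stands. The module is installed in compiled form; this text tells all that it offers.
- The arm moves only by the tool jog_arm, never from a script. Its argument "motion" is a list that holds one entry, the list of rows, each a list of 7 numbers: the shift along the tool's x, y, z in m, then the turn, a rotation vector about the tool's x, y, z in degrees, then the finger opening in m, from 0 to 0.0876. In form: [[[x, y, z, rx, ry, rz, grip], ...]]. A call has 1 to 8 rows; each row is the pose to reach, as a shift and turn from the pose measured when the call began, along the tool's axes at that moment; what a row does not reach only later rows make up. A row lasts 1/10 s, in which the tool goes at most 50 mm and 8.59 degrees, less where a joint would pass 70% of its speed; a pose out of reach is approached as far as the arm can. A call with a gripper value outside its range is refused whole. The fingers move at their own pace and stop on an object; "newtons" is the grip in N (left out, the last holds). Time passes only in rows, so rows that repeat a pose let the fingers close. It gives the time, the measured TCP pose, the force and the opening at its end, in the units of the state.
- arm.get_state(): the state, without advancing time (a new reading comes with each control period).
- optics.grab_frame(name): name is "scene" or "side" or "wrist"; returns the picture (420x560x3 uint8, red, green, blue); there is no depth.
- optics.camera_model(name): a dict with "mtx" (3x3 intrinsics, pixels), "R" (3x3) and "t" (3): a world point X has camera coordinates R X + t; the wrist camera has in their place "mount" (4x4, takes a point from camera to tool coordinates, whose origin is the TCP and whose axes are the flange's). Camera axes: x right, y down, z forward; pixel columns grow to the right and rows downward; lengths in m; the calibration is good to about 2 mm. A picture is of the moment at which its call begins: read the wrist's pose just before it. camera_model takes no time and is no camera call.
- arm.job_done(): hands the job in, once; it reports no verdict.
The state is a dict: "t": time; "q": joint angles; "qd": joint speeds; "joint_efforts": joint torques, N m; "eef_pos": TCP position; "ee_rot": TCP orientation; "force": force on the tool from outside, world axes, zero at the start; "moment": the same for the moment, N m; "width": finger opening in m.
Only numpy, scipy, OpenCV 4.12 (cv2) and the standard library are available. Lean on these libraries where they do the work, as an engineer would, in place of code of your own. Each camera call takes 0.05 s, during which the arm holds its last target.

## Task

Put the empty battery pack (red band) on charge: set it gently down into the orange pocket of the open charging tray, red release tab towards the tray's front, then push the tray home until its push-push latch has caught. Press only as hard as it takes to reach the stop, without forcing it, then take the hand away and make sure the tray stays in by itself. Leave the charged pack (green band), the bit box and the screwdriver where they lie.

Things in the scene. Friction and masses are not known exactly. Their poses are not given: they have to be found in the camera images.
- module: Charging module, fixed: light grey housing 240 x 130 x 80 mm (x, y, z), see-through cover over the rear of its top. Origin: centre of its underside, on the bench. Its x axis points inwards, the way the tray is pushed shut. It stands beside a second, closed module that is no part of the job; either may be on the left. Never load module or tray with more than 18 N: that is forcing the latch.
- module_face (a point): Centre of the module's front face (120 mm before its origin), 44 mm above the bench; axes as the module. Behind it sits the latch, screwed on in slotted holes: the gaps at which it springs, catches, stops and rests shift together by up to 6 mm either way from start to start, and can only be felt. Pressing a latched tray again 4 mm past its rest unlatches it and the spring throws it out.
- tray (a joint): Gap in m from the back of the tray's front panel to the module's face; starts at 0.12 to 0.13. About 1 N of friction; from a gap of 27 to 39 mm a spring pushes back, 3 N growing to 7 N. Then the latch catches and, 1 mm deeper, a hard rubber stop follows (gap 2 to 15 mm, 10 N/mm; 10 to 13 N is firmly on it). Released, it rests latched at 7 to 19 mm; if not caught it is thrown out past 27 mm.
- tray_push (a point): Centre of the red push pad, 60 x 34 mm (y, z), on the tray's black front panel; the point is on the pad's front surface, 44 mm above the bench and 10 mm before the panel's back. Panel 124 mm wide, 6 to 76 mm above the bench. Axes as the module: +x is the push direction. The front stays clear of the housing, so a finger pointing straight down can press it all the way.
- tray_pocket (a point): Centre of the floor of the tray's orange pocket, 11 mm above the bench, 69 mm behind the push pad; axes as the module. Pocket 90 x 59 mm (x, y) inside, open above; walls 3 mm thick, 10 mm high; the tray's side rims outside them are 8 mm high. Behind the pocket (54 mm inwards of this point) a cover rises to 33 mm above the bench.
- pack: Empty battery pack to be charged: black, red band round its foot, about 0.4 kg. Body 85 x 54 x 46 mm (x, y, z) with a 62 x 38 x 9 mm rail head on top (55 mm in all). Origin: centre of its underside. Its -x end carries the red release tab. Grip it across the 54 mm width (along y), by the upper half of the body, 26 to 44 mm above its underside.
- pack_tab (a point): The red release tab at the -x end of the pack, 42.5 mm from its centre and 32 mm above its underside; in the pocket it must be at the end next to the tray's front panel (-x).
- pack_full: Charged battery pack, same shape and size with a green band; bystander. Origin: centre of its underside. The two packs may lie in either place.
- bitbox: Blue bit box 60 x 90 x 24 mm; bystander. Origin: centre of its underside.
- driver: Screwdriver lying on the bench; bystander.
Mind the look-alikes: they are no part of the job. Leave any blue or yellow look-alike of the pack alone.

How it is judged:
By the outcome, as a careful person would: the job done as asked, in the order asked, and still so for the second after the job is handed in, with the robot touching nothing.
It also fails if it takes over 67 s, if anything falls off the work surface, if the arm or the gripper's body presses on something with over 40 N, if the wrist force passes 120 N, or if a joint passes its speed limit or range.

## Working session

There is one attempt and no reset: what is moved stays moved. The work goes in short steps, Python scripts to look and compute and a tool call to move; the robot and the scene stay as the last step left them, time stands still between calls to the robot, and variables do not carry over. Pictures are saved under pics/ and viewed, and the job is handed in when it is done.

Besides the shell and the picture viewer there is one more tool, called after ">>>" by a JSON object that holds its "api" and its "payload". jog_arm: Moves the arm, as the interface text tells. Its arguments: {"type":"object","properties":{"motion":{"type":"array","items":{"type":"array","items":{"type":"array","items":{"type":"number"}}}},"newtons":{"type":"number"}},"required":["motion"]}

```bash
mkdir -p pics; ls; python3 - <<'E'
from station import arm, optics
import cv2
s=arm.get_state(); print({k:s[k] for k in('t','eef_pos','ee_rot','force','width')})
for n in("scene","side","wrist"):
    cv2.imwrite(f"pics/a_{n}.png",optics.grab_frame(n)[:,:,::-1])
    m=optics.camera_model(n); print(n,{k:m[k] for k in m})
E
```

```text
pics
{'t': 0.0, 'eef_pos': array([0.21655815, 0.63883437, 0.24762883]), 'ee_rot': array([ 3.13995891e+00, -1.49398232e-04, -3.26910215e-01]), 'force': array([ 0.17870793, -1.00101224, -0.10014252]), 'width': 0.08761769267724587}
scene {'mtx': array([[534.8900163 ,   0.        , 273.09733895],
       [  0.        , 534.8900163 , 211.19999572],
       [  0.        ,   0.        ,   1.        ]]), 'R': array([[ 0.6774827 ,  0.73553553,  0.00216108],
       [ 0.48089489, -0.44071283, -0.7579659 ],
       [-0.55655844,  0.51454804, -0.6522906 ]]), 't': array([-0.39022142, -0.23775363,  1.71954544])}
side {'mtx': array([[480.5157161 ,   0.        , 287.56331362],
       [  0.        , 480.5157161 , 211.30013996],
       [  0.        ,   0.        ,   1.        ]]), 'R': array([[ 0.67760166, -0.73503827, -0.02397357],
       [-0.45133063, -0.38988356, -0.80267769],
       [ 0.58065192,  0.55471574, -0.59593103]]), 't': array([-0.41998392,  0.3248639 ,  1.10564847])}
wrist {'mtx': array([[325.72808817,   0.        , 270.84325687],
       [  0.        , 325.72808817, 211.50740371],
       [  0.        ,   0.        ,   1.        ]]), 'mount': array([[ 9.71082577e-04, -9.69180407e-01, -2.46350149e-01,
         6.49826220e-02],
       [ 9.99999505e-01,  9.94389996e-04,  2.97901019e-05,
         3.04062422e-04],
       [ 2.16096141e-04, -2.46350056e-01,  9.69180893e-01,
        -1.36091629e-01],
       [ 0.00000000e+00,  0.00000000e+00,  0.00000000e+00,
         1.00000000e+00]])}
```

View pics/a_scene.png

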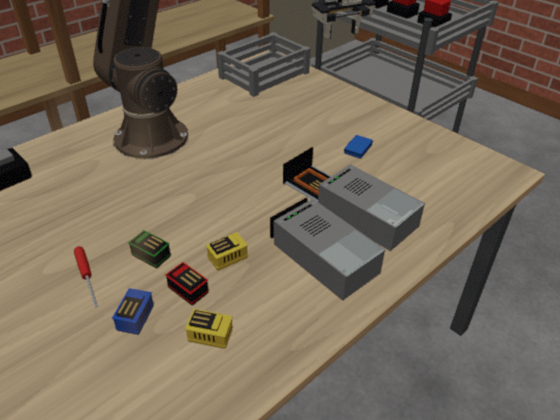

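View pics/a_side.png

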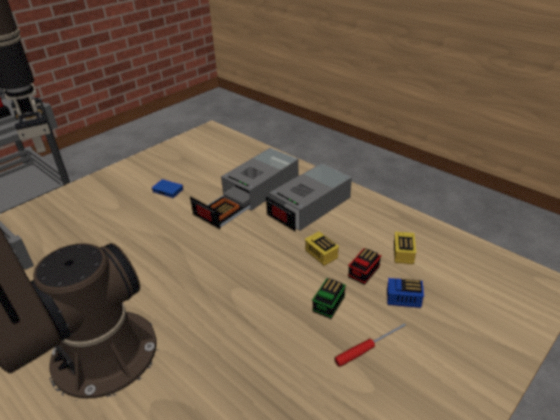

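View pics/a_wrist.png

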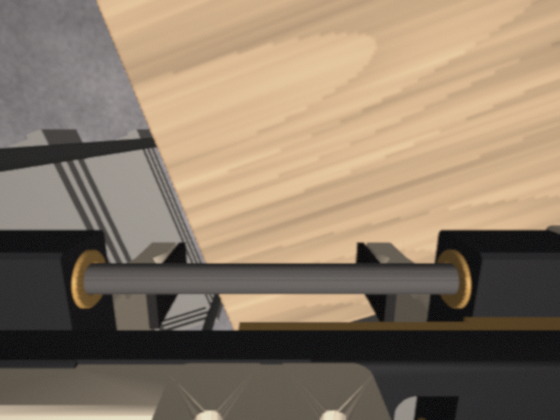

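The scene view shows the red-banded pack at about (187,282), the green one at (150,248), and the open tray at (315,180) in the far module. I'll zoom in on these.

```bash
python3 - <<'E'
import cv2
a=cv2.imread('pics/a_scene.png');b=cv2.imread('pics/a_side.png')
cv2.imwrite('pics/b1.png',cv2.resize(a[235:335,120:253],None,fx=6,fy=6,interpolation=cv2.INTER_CUBIC))
cv2.imwrite('pics/b2.png',cv2.resize(a[140:240,270:403],None,fx=6,fy=6,interpolation=cv2.INTER_CUBIC))
cv2.imwrite('pics/b3.png',cv2.resize(b[225:325,300:433],None,fx=6,fy=6,interpolation=cv2.INTER_CUBIC))
cv2.imwrite('pics/b4.png',cv2.resize(b[140:240,180:313],None,fx=6,fy=6,interpolation=cv2.INTER_CUBIC))
E
```

```text
(no output)
```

View pics/b1.png

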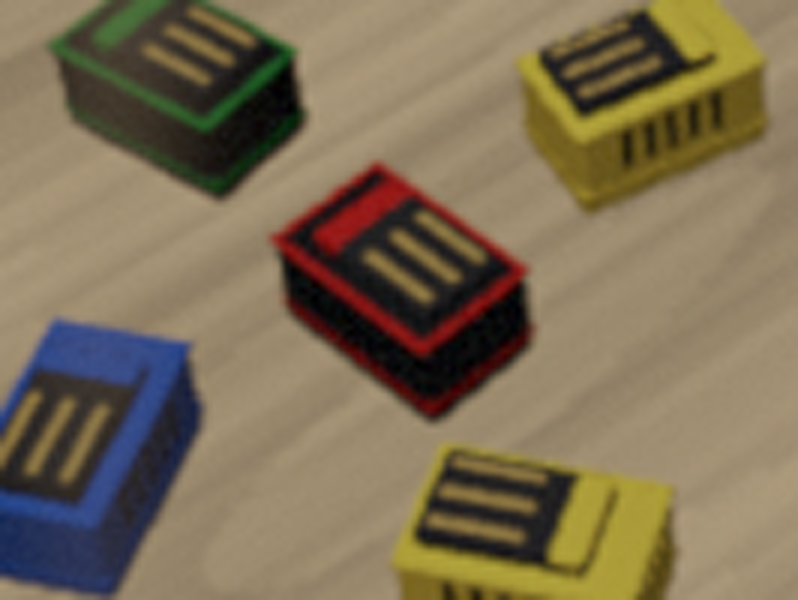

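View pics/b2.png

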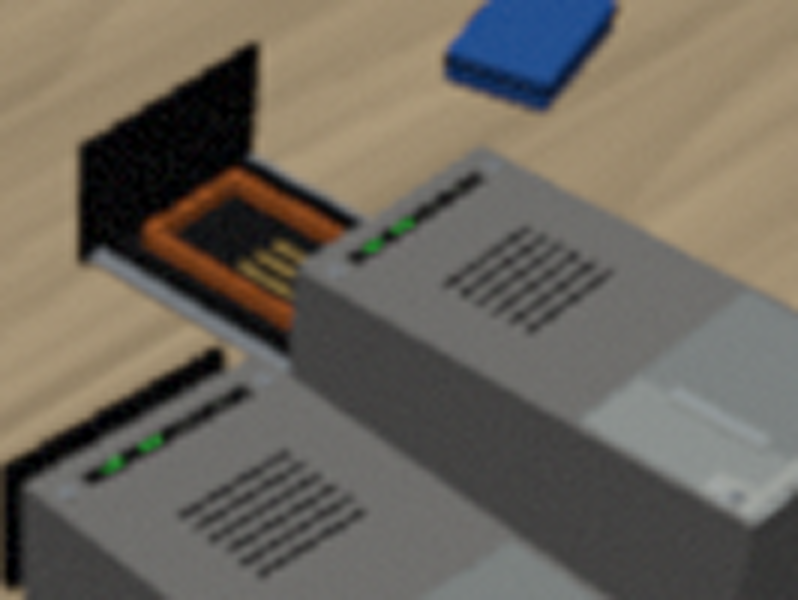

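View pics/b3.png

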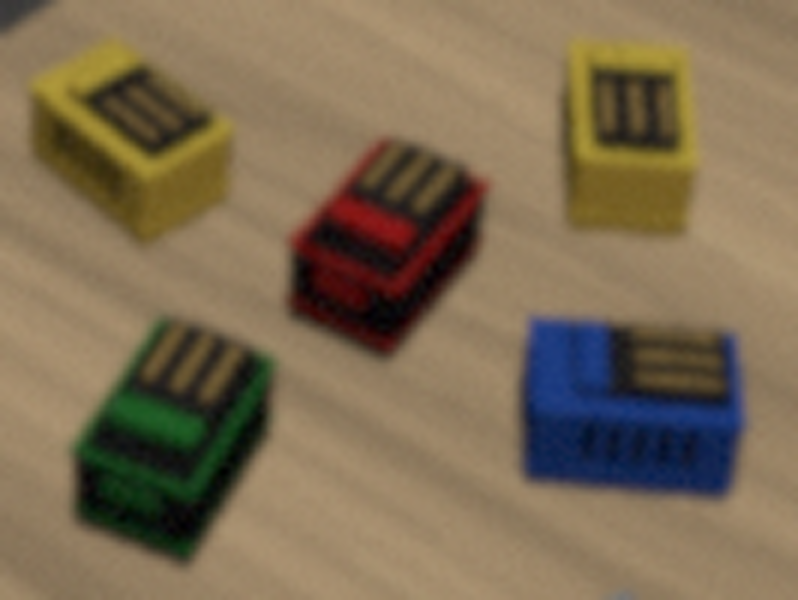

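View pics/b4.png

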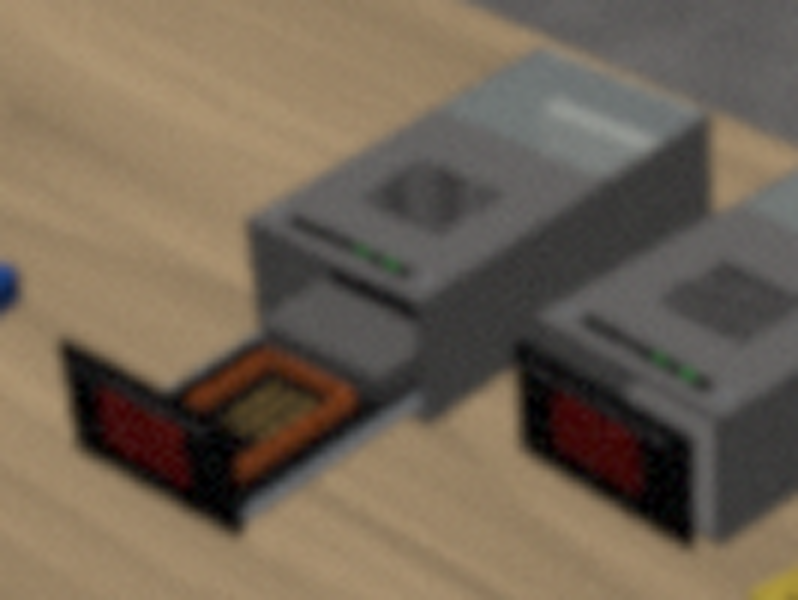

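```bash
cat > h.py <<'E'
import numpy as np, cv2
from scipy.optimize import least_squares
from station import arm, optics
def proj(n,X):
    m=optics.camera_model(n); c=np.asarray(X)@m['R'].T+m['t']; p=c@m['mtx'].T; return p[:,:2]/p[:,2:]
def W(p,L):
    c,s=np.cos(p[2]),np.sin(p[2]); L=np.asarray(L,float)
    return np.c_[p[0]+c*L[:,0]-s*L[:,1],p[1]+s*L[:,0]+c*L[:,1],L[:,2]]
def wristproj(X,pos,rpy):
    from scipy.spatial.transform import Rotation as Ro
    m=optics.camera_model('wrist'); T=np.eye(4);T[:3,:3]=Ro.from_euler('xyz',rpy).as_matrix();T[:3,3]=pos
    M=np.linalg.inv(T@m['mount']); c=np.asarray(X)@M[:3,:3].T+M[:3,3]; p=c@m['mtx'].T; return p[:,:2]/p[:,2:]
def pix(l,ox,oy,f=6): 
    l=np.asarray(l,float); return np.c_[ox+(l[:,0]+.5)/f-.5,oy+(l[:,1]+.5)/f-.5]
E
cat > fit.py <<'E'
from h import *
a,b,h=.0425,.027,.046
Ls=[(-a,b,h),(-a,-b,h),(a,-b,h),(a,b,h),(-a,-b,0),(a,-b,0),(a,b,0)]
Ps=pix([(380,165),(275,238),(425,352),(525,270),(290,305),(435,418),(530,330)],120,235)
Ld=[(-a,b,h),(-a,b,0),(-a,-b,h),(-a,-b,0),(a,-b,h),(a,-b,0)]
Pd=pix([(292,240),(292,308),(390,285),(390,352),(488,185),(483,240)],300,225)
def f(p): return np.r_[(proj('scene',W(p,Ls))-Ps).ravel(),(proj('side',W(p,Ld))-Pd).ravel()]
r=least_squares(f,[.55,-.1,0],loss='soft_l1');print('pack',r.x,np.degrees(r.x[2]));print(f(r.x).reshape(-1,2).round(1).tolist())
Ls=[(-.12,.065,.08),(-.12,-.065,.08),(.12,-.065,.08)];Ps=pix([(485,150),(300,260),(750,525)],270,140)
Ld=[(-.12,.065,.08),(-.12,-.065,.08),(.12,-.065,.08),(.12,.065,.08),(-.12,-.065,0)];Pd=pix([(250,222),(420,305),(710,115),(540,50),(430,420)],180,140)
rs=r
r=least_squares(f,[.7,.35,0],loss='soft_l1');print('mod',r.x,np.degrees(r.x[2]));print(f(r.x).reshape(-1,2).round(1).tolist())
m=r.x
Pp=pix([(257,45),(82,145),(82,262)],270,140); Pq=pix([(62,345),(82,445),(240,532)],180,140)
def g(p):
    x=-.12-p[0]; q=W(m,[(x-p[1],.062,.076),(x-p[1],-.062,.076),(x-p[1],-.062,.006)]); 
    q2=W(m,[(x-p[1],.062,.076),(x-p[1],.062,.006),(x-p[1],-.062,.006)])
    return np.r_[(proj('scene',q)-Pp).ravel(),(proj('side',q2)-Pq).ravel()]
r=least_squares(lambda p:g([p[0],.004]),[.12],loss='soft_l1');print('gap',r.x,g([r.x[0],.004]).reshape(-1,2).round(1).tolist())
for gap in(r.x[0],.125): print('pocket',W(m,[(-.12-gap-.010+.069,0,.011)]),'pad',W(m,[(-.12-gap-.01,0,.044)]))
E
python3 fit.py
```

```text
pack [ 0.6055355  -0.29132757  0.0995981 ] 5.706550904547742
[[0.4, -1.1], [-0.2, -0.4], [-0.1, -0.1], [1.4, -0.3], [-0.2, 2.0], [0.3, 2.4], [2.1, 3.2], [-0.8, 0.2], [-1.7, 1.6], [1.0, 1.1], [-0.3, 2.7], [0.5, -0.3], [-0.2, 3.1]]
mod [0.71827423 0.21131743 0.04368215] 2.5028029723597807
[[-0.2, -1.0], [-0.4, 1.1], [0.5, 0.5], [-1.0, -0.5], [-0.3, -0.4], [0.4, 0.1], [0.2, -0.6], [-0.2, 1.2]]
gap [0.12898182] [[0.9, -1.0], [0.3, 0.1], [-0.1, 0.6], [-0.4, -1.2], [-0.5, 0.4], [0.2, 1.2]]
pocket [[0.52847364 0.20302125 0.011     ]] pad [[0.45953946 0.20000814 0.044     ]]
pocket [[0.53245166 0.20319513 0.011     ]] pad [[0.46351748 0.20018202 0.044     ]]
```

```bash
cat >> h.py <<'E'
from scipy.spatial.transform import Rotation as Ro
def go(pos,yaw,roll=np.pi,pitch=0):
    s=arm.get_state(); R=Ro.from_euler('xyz',s['ee_rot']); T=Ro.from_euler('xyz',[roll,pitch,yaw])
    d=R.inv().apply(np.array(pos)-s['eef_pos']); r=(R.inv()*T).as_rotvec(degrees=True)
    print('t',round(s['t'],2),'pos',s['eef_pos'].round(4),'rot',s['ee_rot'].round(4),'F',s['force'].round(1),'w',round(s['width'],4)); print('d',d.round(4),'r',r.round(2)); return d,r
E
python3 -c "
from h import *
go([.6055,-.291,.25],.0996)"
```

```text
t 0.15 pos [0.2166 0.6389 0.2478] rot [ 3.1403e+00 -1.0000e-04 -3.2690e-01] F [-0.4 -0.2 -1.1] w 0.0878
d [ 0.6669  0.7558 -0.0011] r [ 7.000e-02  1.000e-02 -2.444e+01]
```

```bash
python3 -c "
from h import *
go([.515,.203,.28],.044)"
```

```text
t 0.15 pos [0.2166 0.6389 0.2478] rot [ 3.1403e+00 -1.0000e-04 -3.2690e-01] F [-0.4 -0.2 -1.1] w 0.0878
d [ 0.4226  0.3171 -0.0317] r [ 7.000e-02  1.000e-02 -2.125e+01]
```

>>> {"api": "jog_arm", "payload": {"motion": [[[0.04,0.03,-0.003,0,0,-2,0.087],[0.08,0.06,-0.006,0,0,-4,0.087],[0.12,0.09,-0.009,0,0,-6,0.087],[0.16,0.12,-0.012,0,0,-8,0.087],[0.2,0.15,-0.015,0,0,-10,0.087],[0.24,0.18,-0.018,0,0,-12,0.087],[0.28,0.21,-0.021,0,0,-14,0.087],[0.32,0.24,-0.024,0,0,-16,0.087]]]}}

```text
t: 0.95
eef_pos: [0.4427, 0.3078, 0.2723]
ee_rot: [3.141, 0.0, -0.046]
force: [1.4, 1.2, 0.0]
width: 0.0871
```

```bash
python3 -c "
from h import *
go([.515,.203,.28],.044)"
```

```text
t 0.95 pos [0.4427 0.3078 0.2723] rot [ 3.1405e+00  1.0000e-04 -4.5900e-02] F [1.4 1.2 0. ] w 0.0871
d [ 0.077   0.1013 -0.0076] r [ 0.06  0.01 -5.15]
```

>>> {"api": "jog_arm", "payload": {"motion": [[[0.026,0.034,-0.003,0,0,-2,0.087],[0.052,0.068,-0.006,0,0,-4,0.087],[0.077,0.101,-0.008,0,0,-5.1,0.087],[0.077,0.101,-0.008,0,0,-5.1,0.087],[0.077,0.101,-0.008,0,0,-5.1,0.087]]]}}

```text
t: 1.45
eef_pos: [0.5152, 0.2024, 0.2801]
ee_rot: [3.14, 0.001, 0.041]
force: [0.1, 0.4, -0.7]
width: 0.087
```

```bash
python3 - <<'E'
from h import *
go([.6055,-.291,.25],.0996)
s=arm.get_state(); im=optics.grab_frame('wrist')[:,:,::-1].copy(); print(s['eef_pos'],s['ee_rot'])
cv2.imwrite('pics/w1.png',im)
E
```

```text
t 1.45 pos [0.5152 0.2024 0.2801] rot [3.1404e+00 8.0000e-04 4.0500e-02] F [ 0.1  0.4 -0.7] w 0.087
d [0.0702 0.4966 0.0306] r [ 0.07  0.05 -3.39]
[0.51523821 0.2023743  0.2801184 ] [3.14041428e+00 8.40095312e-04 4.05037448e-02]
```

View pics/w1.png

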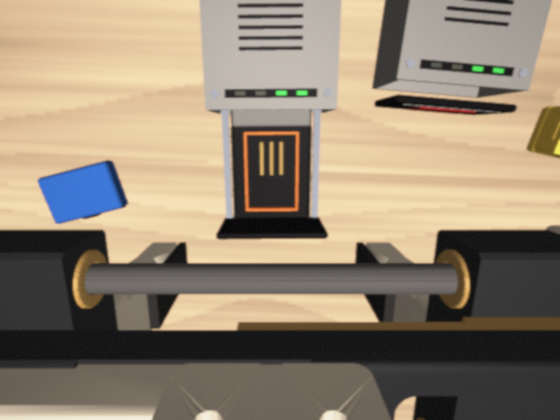

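The wrist view shows the open tray square-on, with the orange pocket at about cols 243–299, rows 131–212. Zooming for corners.

```bash
python3 - <<'E'
import cv2
a=cv2.imread('pics/w1.png')
cv2.imwrite('pics/w1z.png',cv2.resize(a[95:245,190:350],None,fx=4,fy=4,interpolation=cv2.INTER_CUBIC))
E
```

```text
(no output)
```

View pics/w1z.png

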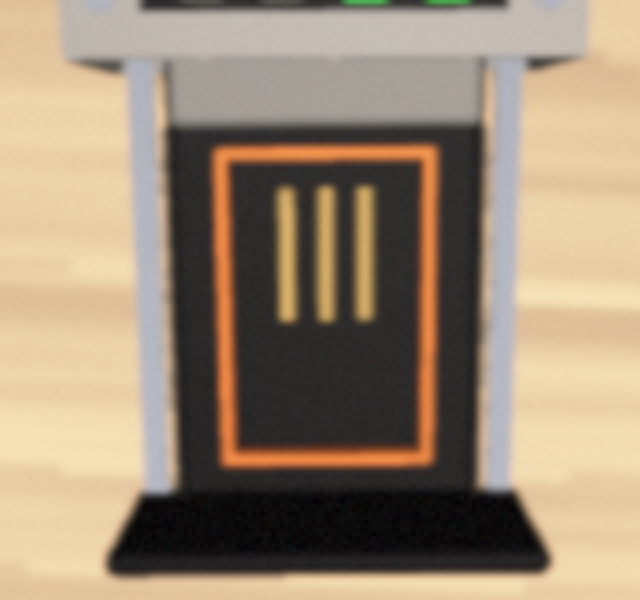

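```bash
python3 - <<'E'
from h import *
pos=[0.51523821,0.2023743,0.2801184];rpy=[3.14041428,8.40095312e-04,4.05037448e-02]
P=pix([(212,147),(438,147),(435,466),(222,468)],190,95,4)
L=[(.048,.0325,.021),(.048,-.0325,.021),(-.048,-.0325,.021),(-.048,.0325,.021)]
f=lambda p:(wristproj(W(p,L),pos,rpy)-P).ravel()
r=least_squares(f,[.53,.2,.04]);print('pocket',r.x,np.degrees(r.x[2]),f(r.x).reshape(-1,2).round(2).tolist())
# panel top back edge, face top front edge
p=r.x
for x in(-.059,-.069):
  print(x,wristproj(W(p,[(x,.062,.076),(x,-.062,.076)]),pos,rpy), 'meas',pix([(108,570),(550,570)],190,95,4))
print('tilt check; face',wristproj(W(p,[(.069-.01-.0+.06,.065,.08),(.12,-.065,.08)]),pos,rpy))
E
```

```text
pocket [0.52843422 0.2021036  0.05048947] 2.892833594139395 [[0.77, 0.72], [-0.58, 0.21], [-0.75, -0.54], [0.55, -0.57]]
-0.059 [[215.35195866 233.34901991]
 [328.48392232 232.34083631]] meas [[216.625 237.125]
 [327.125 237.125]]
-0.069 [[215.81497573 241.97686841]
 [328.16931374 240.97924564]] meas [[216.625 237.125]
 [327.125 237.125]]
tilt check; face [[201.9184121   56.12156432]
 [338.93043576  53.66264591]]
```

>>> {"api": "jog_arm", "payload": {"motion": [[[0.007,0.048,0.003,0,0,0,0.087],[0.014,0.096,0.006,0,0,-1,0.087],[0.02,0.144,0.009,0,0,-1,0.087],[0.027,0.192,0.012,0,0,-2,0.087],[0.034,0.24,0.015,0,0,-2,0.087],[0.04,0.288,0.018,0,0,-2,0.087],[0.045,0.336,0.021,0,0,-3,0.087],[0.05,0.384,0.024,0,0,-3.4,0.087]]]}}

```text
t: 2.3
eef_pos: [0.5813, -0.1787, 0.2564]
ee_rot: [3.141, 0.001, 0.104]
force: [0.6, 0.7, 0.9]
width: 0.087
```

```bash
python3 -c "
from h import *
go([.595,-.291,.25],.0996)"
```

```text
t 2.3 pos [ 0.5813 -0.1787  0.2564] rot [3.1407e+00 6.0000e-04 1.0420e-01] F [0.6 0.7 0.9] w 0.087
d [0.002  0.1131 0.0065] r [0.05 0.04 0.26]
```

>>> {"api": "jog_arm", "payload": {"motion": [[[0.001,0.045,0.003,0,0,0,0.087],[0.002,0.09,0.006,0,0,0.2,0.087],[0.002,0.113,0.0065,0,0,0.2,0.087],[0.002,0.113,0.0065,0,0,0.2,0.087],[0.002,0.113,0.0065,0,0,0.2,0.087]]]}}

```text
t: 2.8
eef_pos: [0.5952, -0.2899, 0.2494]
ee_rot: [3.141, 0.001, 0.101]
force: [-0.3, 0.1, -0.2]
width: 0.0869
```

```bash
python3 - <<'E'
from h import *
s=arm.get_state(); im=optics.grab_frame('wrist')[:,:,::-1].copy(); print(s['eef_pos'].tolist(),s['ee_rot'].tolist())
cv2.imwrite('pics/w2.png',im)
cv2.imwrite('pics/w2z.png',cv2.resize(im[95:245,190:350],None,fx=4,fy=4,interpolation=cv2.INTER_CUBIC))
E
```

```text
[0.595214274118039, -0.28991079313660206, 0.2494193367607068] [3.1412229645002165, 0.001396336453911795, 0.10083673118571013]
```

View pics/w2.png

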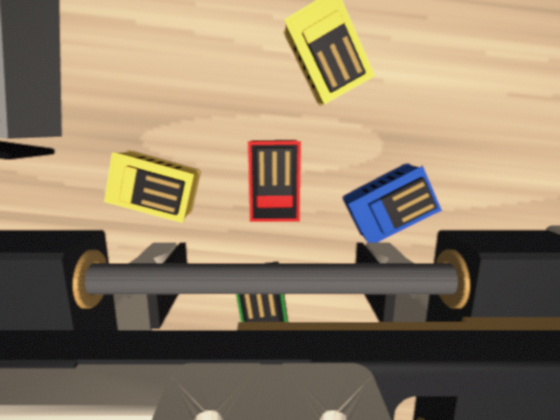

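View pics/w2z.png

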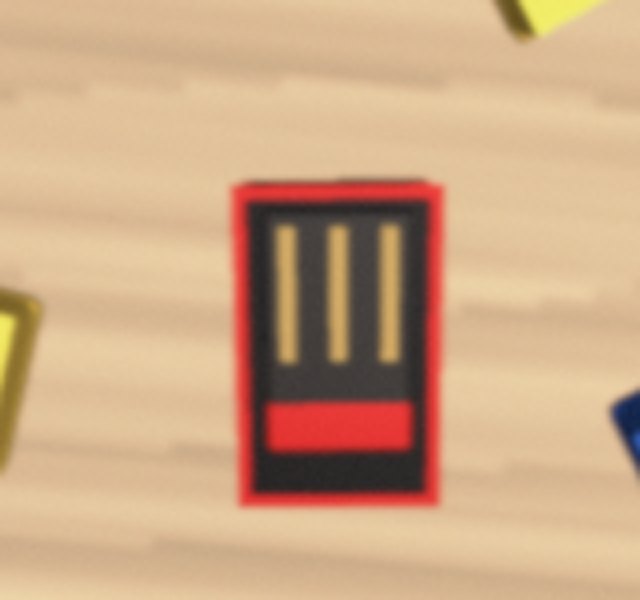

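The red pack sits at (274,181), its release tab at the lower end (-x), with the look-alikes well clear on either side. Next I'll fit its pose.

```bash
python3 - <<'E'
from h import *
pos=[0.595214274118039,-0.28991079313660206,0.2494193367607068];rpy=[3.1412229645002165,0.001396336453911795,0.10083673118571013]
P=pix([(232,185),(443,185),(440,505),(239,506)],190,95,4)
a,b,h=.0425,.027,.046
L=[(a,b,h),(a,-b,h),(-a,-b,h),(-a,b,h)]
for k in(1,1.03):
  f=lambda p:(wristproj(W(p,np.array(L)*[k,k,1]),pos,rpy)-P).ravel()
  r=least_squares(f,[.6,-.29,.1]);print('pack',r.x,np.degrees(r.x[2]),f(r.x).reshape(-1,2).round(2).tolist())
# yellow/blue nearest edges on bench-level
p=r.x;print(wristproj(W(p,[(0,.065,.02),(0,-.065,.02)]),pos,rpy))
go([r.x[0],r.x[1],.032],r.x[2])
E
```

```text
pack [ 0.60573654 -0.29239897  0.10872272] 6.229353063488372 [[-0.05, 0.15], [0.19, -0.23], [-0.29, 0.0], [0.13, 0.09]]
pack [ 0.60556149 -0.29241759  0.10875263] 6.231066426250915 [[-0.87, -0.95], [1.0, -1.34], [0.44, 1.28], [-0.58, 1.38]]
[[216.44374967 179.03192556]
 [331.60891198 178.2328655 ]]
t 2.85 pos [ 0.5953 -0.2894  0.2498] rot [3.1411e+00 8.0000e-04 1.0170e-01] F [-0.3 -0.6  0.2] w 0.0873
d [0.0101 0.0039 0.2178] r [ 0.03  0.05 -0.4 ]
```

>>> {"api": "jog_arm", "payload": {"motion": [[[0.005,0.002,0.045,0,0,-0.2,0.087],[0.0101,0.0039,0.09,0,0,-0.4,0.087],[0.0101,0.0039,0.135,0,0,-0.4,0.087],[0.0101,0.0039,0.165,0,0,-0.4,0.087],[0.0101,0.0039,0.19,0,0,-0.4,0.087],[0.0101,0.0039,0.205,0,0,-0.4,0.087],[0.0101,0.0039,0.212,0,0,-0.4,0.087],[0.0101,0.0039,0.212,0,0,-0.4,0.087]]]}}

```text
t: 3.65
eef_pos: [0.6058, -0.2916, 0.0377]
ee_rot: [3.141, 0.001, 0.11]
force: [0.7, 0.1, 0.0]
width: 0.0873
```

>>> {"api": "jog_arm", "payload": {"motion": [[[0,0,0,0,0,0,0.06],[0,0,0,0,0,0,0.05],[0,0,0,0,0,0,0.04],[0,0,0,0,0,0,0.04],[0,0,0,0,0,0,0.04],[0,0,0,0,0,0,0.04],[0,0,0,0,0,0,0.04],[0,0,0,0,0,0,0.04]]], "newtons": 25}}

```text
t: 4.45
eef_pos: [0.606, -0.2918, 0.0382]
ee_rot: [3.141, 0.001, 0.11]
force: [-1.5, -0.5, 5.8]
width: 0.0539
```

>>> {"api": "jog_arm", "payload": {"motion": [[[0,0,-0.01,0,0,0,0.04],[0,0,-0.03,0,0,0,0.04],[0,0,-0.06,0,0,0,0.04],[0,0,-0.09,0,0,0,0.04],[0,0,-0.12,0,0,0,0.04],[0,0,-0.14,0,0,0,0.04],[0,0,-0.14,0,0,0,0.04]]]}}

```text
t: 5.15
eef_pos: [0.6074, -0.2919, 0.1815]
ee_rot: [3.139, -0.004, 0.11]
force: [0.9, -0.4, -4.0]
width: 0.0536
```

```bash
python3 - <<'E'
from h import *
# grasp offset along pack x: TCP (.606,-.2918), pack(.6057,-.2924) -> ~0
go([.5286,.2025,.175],.043)
im=optics.grab_frame('wrist')[:,:,::-1].copy()
cv2.imwrite('pics/w3.png',im)
E
```

```text
t 5.15 pos [ 0.6074 -0.2919  0.1815] rot [ 3.1391 -0.0039  0.1103] F [ 0.9 -0.4 -4. ] w 0.0536
d [-0.0239 -0.5001  0.0052] r [ 0.13 -0.23  3.86]
```

View pics/w3.png

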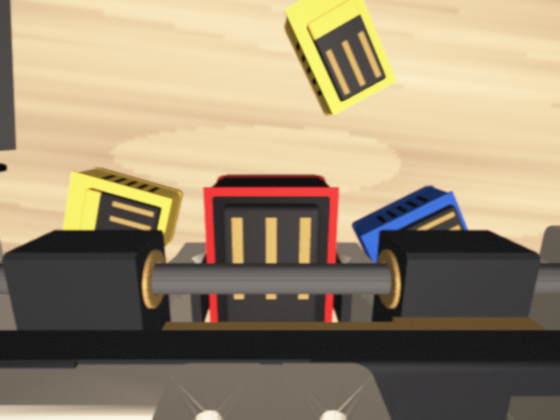

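>>> {"api": "jog_arm", "payload": {"motion": [[[-0.001,-0.02,0,0,0,0,0.04],[-0.003,-0.06,0.001,0,0,0.4,0.04],[-0.005,-0.1,0.001,0,0,0.8,0.04],[-0.007,-0.145,0.002,0,0,1.2,0.04],[-0.009,-0.19,0.002,0,0,1.6,0.04],[-0.011,-0.235,0.003,0,0,2,0.04],[-0.013,-0.28,0.003,0,-0.1,2.3,0.04],[-0.015,-0.325,0.003,0,-0.1,2.6,0.04]]]}}

```text
t: 6.0
eef_pos: [0.5539, 0.0314, 0.1736]
ee_rot: [3.14, 0.004, 0.064]
force: [1.7, 0.6, -3.9]
width: 0.0536
```

```bash
python3 - <<'E'
from h import *
go([.5286,.2025,.175],.043)
E
```

```text
t 6.0 pos [0.5539 0.0314 0.1736] rot [3.1403 0.004  0.0637] F [ 1.7  0.6 -3.9] w 0.0536
d [-0.0144 -0.1724 -0.0015] r [0.08 0.23 1.19]
```

>>> {"api": "jog_arm", "payload": {"motion": [[[-0.004,-0.045,0,0,0,0.3,0.04],[-0.008,-0.09,-0.001,0,0,0.6,0.04],[-0.011,-0.13,-0.0015,0,0,1,0.04],[-0.013,-0.16,-0.0015,0,0,1.2,0.04],[-0.0144,-0.1724,-0.0015,0,0,1.2,0.04],[-0.0144,-0.1724,-0.0015,0,0,1.2,0.04],[-0.0144,-0.1724,-0.0015,0,0,1.2,0.04]]]}}

```text
t: 6.7
eef_pos: [0.5278, 0.2018, 0.1736]
ee_rot: [3.139, 0.006, 0.043]
force: [-0.1, 0.2, -3.5]
width: 0.0536
```

```bash
python3 - <<'E'
from h import *
go([.5286,.2022,.075],.043)
E
```

```text
t 6.7 pos [0.5278 0.2018 0.1736] rot [3.1388 0.0063 0.0429] F [-0.1  0.2 -3.5] w 0.0536
d [ 0.0014 -0.0007  0.0986] r [ 0.16  0.36 -0.  ]
```

>>> {"api": "jog_arm", "payload": {"motion": [[[0.001,-0.0007,0.03,0.1,0.3,0,0.04],[0.0014,-0.0007,0.06,0.1,0.3,0,0.04],[0.0014,-0.0007,0.085,0.1,0.3,0,0.04],[0.0014,-0.0007,0.0986,0.1,0.3,0,0.04],[0.0014,-0.0007,0.0986,0.1,0.3,0,0.04]]]}}

```text
t: 7.2
eef_pos: [0.5272, 0.1997, 0.0724]
ee_rot: [3.138, 0.005, 0.041]
force: [-0.9, -0.0, -3.5]
width: 0.0537
```

```bash
python3 - <<'E'
from h import *
go([.5286,.2022,.0485],.043)
s=arm.get_state();print(s['eef_pos'].tolist(),s['ee_rot'].tolist())
for n in('wrist','scene','side'):
  im=optics.grab_frame(n)[:,:,::-1].copy()
  cv2.imwrite(f'pics/d_{n}.png',im)
a=cv2.imread('pics/d_scene.png');b=cv2.imread('pics/d_side.png')
import numpy as np
cv2.imwrite('pics/d_z.png',np.hstack([cv2.resize(a[130:210,270:350],None,fx=5,fy=5,interpolation=2),cv2.resize(b[160:240,180:260],None,fx=5,fy=5,interpolation=2)]))
E
```

```text
t 7.2 pos [0.5272 0.1997 0.0724] rot [3.1376 0.0055 0.0408] F [-0.9 -0.  -3.5] w 0.0537
d [ 0.0016 -0.0025  0.0239] r [ 0.23  0.31 -0.12]
[0.5272055722654314, 0.19970155626170286, 0.07242308859645519] [3.1375557149026587, 0.005487289300539766, 0.04083642240616814]
```

View pics/d_wrist.png

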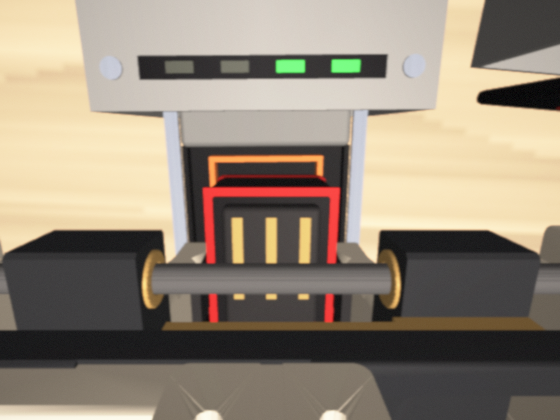

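View pics/d_z.png

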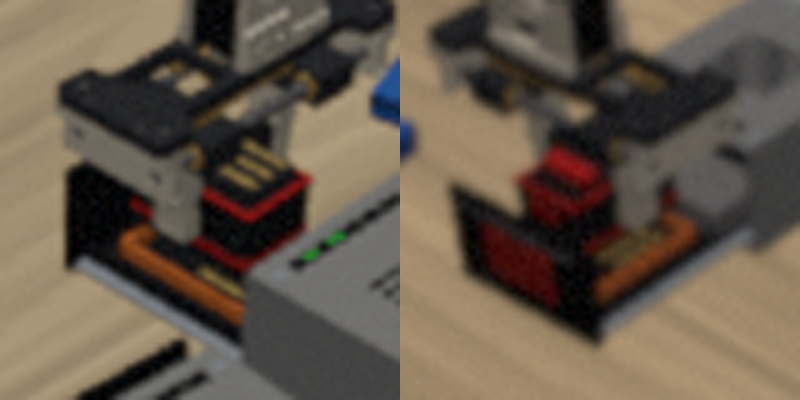

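```bash
python3 - <<'E'
from h import *
from h import Ro
pos=np.array([0.52720557,0.19970156,0.07242309]);rpy=[3.13755571,0.00548729,0.04083642]
im=cv2.imread('pics/d_wrist.png')
cv2.imwrite('pics/d_wz.png',cv2.resize(im[140:240,190:350],None,fx=5,fy=5,interpolation=cv2.INTER_CUBIC))
R=Ro.from_euler('xyz',rpy)
print(wristproj(R.apply([(.0425,-.027,-.008),(.0425,.027,-.008)])+pos,pos,rpy))
p=[.5286,.2022,.043];print(wristproj(W(p,[(.048,.0325,.021),(.048,-.0325,.021),(.045,.0,.021)]),pos,rpy))
E
```

```text
[[203.19102019 186.826313  ]
 [338.83503574 186.95967163]]
[[208.95520991 156.33372834]
 [323.28236375 156.15953666]
 [266.17882671 161.55683067]]
```

View pics/d_wz.png

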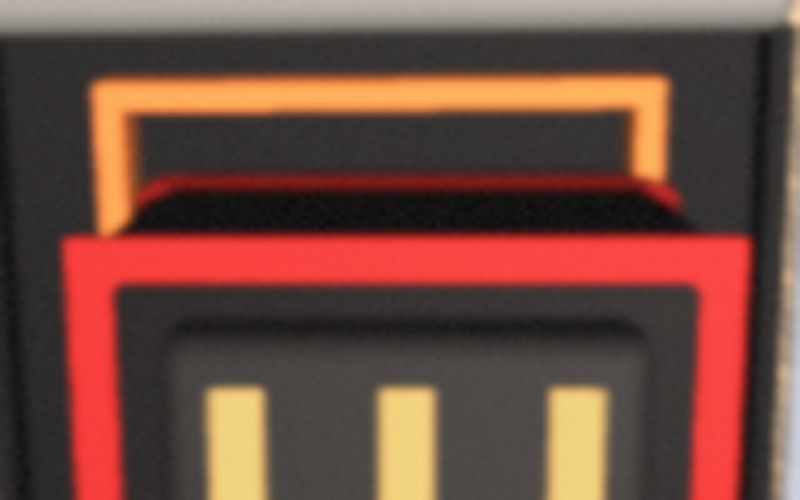

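>>> {"api": "jog_arm", "payload": {"motion": [[[0.0012,-0.002,0,0.2,0.3,0,0.04],[0.0016,-0.0027,0.003,0.2,0.3,-0.1,0.04],[0.0016,-0.0027,0.006,0.2,0.3,-0.1,0.04],[0.0016,-0.0027,0.006,0.2,0.3,-0.1,0.04]]]}}

```text
t: 7.75
eef_pos: [0.5304, 0.2044, 0.0694]
ee_rot: [-3.139, -0.005, 0.044]
force: [-0.9, 0.5, -4.3]
width: 0.0539
```

```bash
python3 - <<'E'
from h import *
go([.5286,.2022,.049],.043)
E
```

```text
t 7.75 pos [0.5304 0.2044 0.0694] rot [-3.1391 -0.0045  0.0439] F [-0.9  0.5 -4.3] w 0.0539
d [-0.002   0.0022  0.0204] r [-0.15 -0.26  0.05]
```

```bash
python3 - <<'E'
from h import *
for i in range(4):
  im=optics.grab_frame('wrist')[:,:,::-1].copy()
  d=go([.5286,.2022,.049],.043)
cv2.imwrite('pics/e.png',im);cv2.imwrite('pics/e_z.png',cv2.resize(im[140:240,190:350],None,fx=5,fy=5,interpolation=cv2.INTER_CUBIC))
E
```

```text
t 7.8 pos [0.5305 0.2045 0.0695] rot [-3.1391 -0.0046  0.0441] F [ 0.1  0.3 -3.7] w 0.0533
d [-0.0021  0.0022  0.0205] r [-0.14 -0.26  0.06]
t 7.85 pos [0.5306 0.2046 0.0696] rot [-3.139  -0.0048  0.0441] F [ 0.5 -0.1 -3.5] w 0.0538
d [-0.0022  0.0023  0.0206] r [-0.15 -0.27  0.06]
t 7.9 pos [0.5306 0.2046 0.0697] rot [-3.139  -0.0049  0.0441] F [ 0.6  0.7 -3.2] w 0.0542
d [-0.0022  0.0023  0.0207] r [-0.15 -0.28  0.06]
t 7.95 pos [0.5307 0.2046 0.0697] rot [-3.1389 -0.005   0.0441] F [ 0.2  0.5 -3.4] w 0.0542
d [-0.0023  0.0024  0.0207] r [-0.15 -0.28  0.07]
```

View pics/e_z.png

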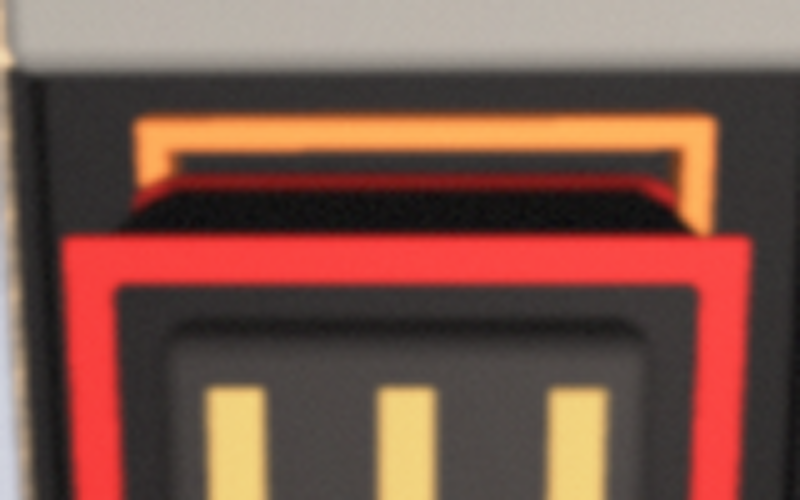

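>>> {"api": "jog_arm", "payload": {"motion": [[[-0.001,0.001,0.002,0,0,0,0.04],[-0.001,0.001,0.004,0,0,0,0.04],[-0.001,0.001,0.006,0,0,0,0.04],[-0.001,0.001,0.006,0,0,0,0.04],[-0.001,0.001,0.006,0,0,0,0.04]]]}}

```text
t: 8.45
eef_pos: [0.5297, 0.2035, 0.0636]
ee_rot: [-3.139, -0.005, 0.044]
force: [0.1, -0.3, -3.6]
width: 0.0539
```

```bash
python3 - <<'E'
from h import *
go([.5286,.2022,.049],.043)
E
```

```text
t 8.45 pos [0.5297 0.2035 0.0636] rot [-3.1391 -0.0048  0.0442] F [ 0.1 -0.3 -3.6] w 0.0539
d [-0.0013  0.0013  0.0146] r [-0.14 -0.27  0.07]
```

>>> {"api": "jog_arm", "payload": {"motion": [[[-0.0013,0.0013,0,0,-0.2,0,0.04],[-0.0013,0.0013,0,-0.1,-0.2,0,0.04],[-0.0013,0.0013,0.002,-0.1,-0.2,0,0.04],[-0.0013,0.0013,0.004,-0.1,-0.2,0,0.04],[-0.0013,0.0013,0.006,-0.1,-0.2,0,0.04],[-0.0013,0.0013,0.008,-0.1,-0.2,0,0.04],[-0.0013,0.0013,0.008,-0.1,-0.2,0,0.04]]]}}

```text
t: 9.15
eef_pos: [0.5283, 0.2021, 0.0552]
ee_rot: [-3.141, -0.001, 0.044]
force: [-0.9, -0.3, -2.4]
width: 0.0539
```

```bash
python3 - <<'E'
from h import *
go([.5286,.2022,.049],.043)
im=optics.grab_frame('wrist')[:,:,::-1].copy()
cv2.imwrite('pics/f_z.png',cv2.resize(im[140:240,190:350],None,fx=5,fy=5,interpolation=cv2.INTER_CUBIC))
E
```

```text
t 9.15 pos [0.5283 0.2021 0.0552] rot [-3.1412e+00 -7.0000e-04  4.4100e-02] F [-0.9 -0.3 -2.4] w 0.0539
d [ 0.0003 -0.0001  0.0062] r [-0.02 -0.04  0.06]
```

View pics/f_z.png

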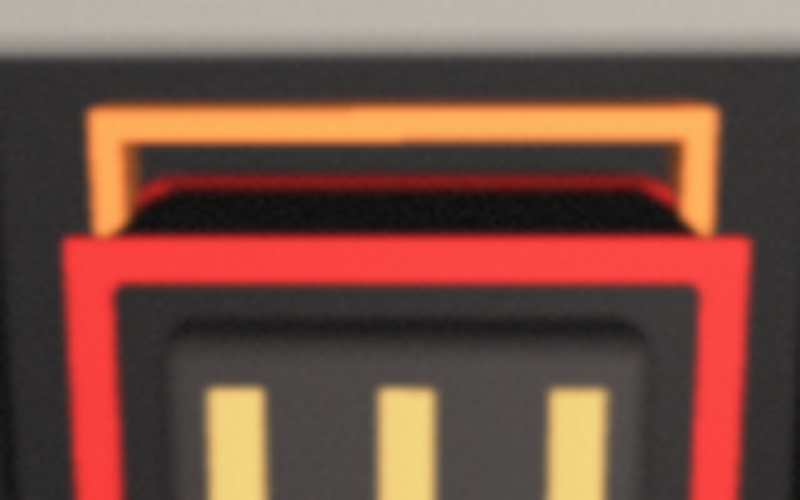

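>>> {"api": "jog_arm", "payload": {"motion": [[[0.0002,0,0.001,0,0,0,0.04],[0.0002,0,0.002,0,0,0,0.04],[0.0002,0,0.003,0,0,0,0.04],[0.0002,0,0.004,0,0,0,0.04],[0.0002,0,0.005,0,0,0,0.04],[0.0002,0,0.005,0,0,0,0.04]]]}}

```text
t: 9.8
eef_pos: [0.5286, 0.2021, 0.0502]
ee_rot: [-3.141, -0.001, 0.044]
force: [-0.8, -1.6, -4.1]
width: 0.0538
```

>>> {"api": "jog_arm", "payload": {"motion": [[[0,0,0.0005,0,0,0,0.04],[0,0,0.001,0,0,0,0.04],[0,0,0.001,0,0,0,0.04]]]}}

```text
t: 10.1
eef_pos: [0.5286, 0.2021, 0.0493]
ee_rot: [-3.141, -0.001, 0.044]
force: [0.1, -0.0, -2.3]
width: 0.0538
```

>>> {"api": "jog_arm", "payload": {"motion": [[[0,0,0.0005,0,0,0,0.04],[0,0,0.0008,0,0,0,0.04],[0,0,0.0008,0,0,0,0.04]]]}}

```text
t: 10.4
eef_pos: [0.529, 0.2021, 0.0492]
ee_rot: [-3.141, -0.002, 0.044]
force: [0.3, -0.8, 4.6]
width: 0.0541
```

```bash
python3 - <<'E'
from h import *
go([.5286,.2022,.049],.043)
im=optics.grab_frame('wrist')[:,:,::-1].copy()
cv2.imwrite('pics/g_z.png',cv2.resize(im[140:240,190:350],None,fx=5,fy=5,interpolation=cv2.INTER_CUBIC))
go([.5286,.2022,.049],.043)
E
```

```text
t 10.4 pos [0.529  0.2021 0.0492] rot [-3.1411e+00 -1.7000e-03  4.4500e-02] F [ 0.3 -0.8  4.6] w 0.0541
d [-0.0004 -0.0001  0.0002] r [-0.03 -0.1   0.09]
t 10.45 pos [0.5291 0.2022 0.0492] rot [-3.1411e+00 -1.8000e-03  4.4600e-02] F [-0.3 -2.5  5.5] w 0.0541
d [-0.0005 -0.      0.0002] r [-0.03 -0.1   0.09]
```

View pics/g_z.png

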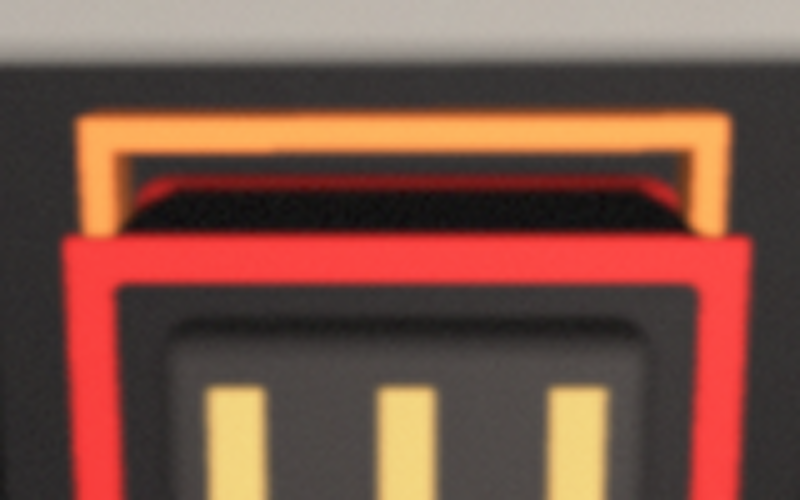

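The pack is on the pocket floor: the vertical force flipped from -3.5 to +4.6 N. Releasing it.

>>> {"api": "jog_arm", "payload": {"motion": [[[0,0,0,0,0,0,0.056],[0,0,0,0,0,0,0.06],[0,0,0,0,0,0,0.07],[0,0,0,0,0,0,0.08],[0,0,0,0,0,0,0.08],[0,0,-0.02,0,0,0,0.08],[0,0,-0.05,0,0,0,0.08],[0,0,-0.09,0,0,0,0.08]]]}}

```text
t: 11.25
eef_pos: [0.5279, 0.2014, 0.1386]
ee_rot: [3.14, 0.001, 0.044]
force: [0.1, 1.4, 0.1]
width: 0.0801
```

>>> {"api": "jog_arm", "payload": {"motion": [[[0,0,-0.03,0,0,0,0.06],[0,0,-0.06,0,0,0,0.04],[0,0,-0.08,0,0,0,0.02],[0,0,-0.08,0,0,0,0.0],[0,0,-0.08,0,0,0,0.0]]]}}

```text
t: 11.75
eef_pos: [0.5279, 0.2016, 0.2187]
ee_rot: [3.141, 0.001, 0.044]
force: [-0.1, 0.5, -1.7]
width: 0.0457
```

```bash
python3 - <<'E'
from h import *
go([.43,.199,.2],.043)
s=arm.get_state();im=optics.grab_frame('wrist')[:,:,::-1].copy();print(s['eef_pos'].tolist(),s['ee_rot'].tolist())
cv2.imwrite('pics/h.png',im)
E
```

```text
t 11.75 pos [0.5279 0.2016 0.2187] rot [3.1408e+00 1.0000e-03 4.4100e-02] F [-0.1  0.5 -1.7] w 0.0457
d [-0.0979 -0.0018  0.0188] r [0.05 0.06 0.06]
[0.5278753908806524, 0.20158435576933165, 0.21870800540712176] [3.1407633997418487, 0.0009937038945857513, 0.044121602505185376]
```

View pics/h.png

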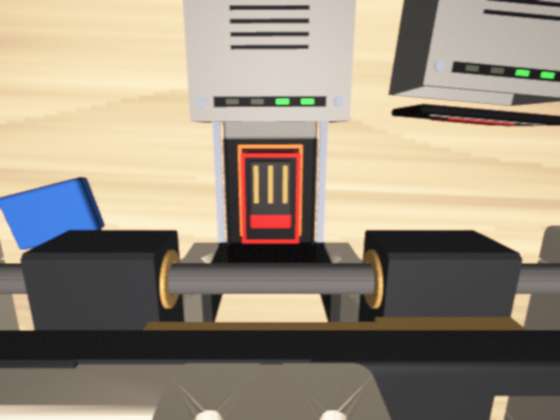

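```bash
python3 - <<'E'
from h import *
go([.42,.1975,.2],.043)
E
```

```text
t 11.8 pos [0.5275 0.2014 0.2179] rot [3.1399e+00 2.3000e-03 4.4100e-02] F [ 0.9 -0.3  0.1] w 0.0419
d [-0.1076 -0.0009  0.0182] r [0.1  0.13 0.06]
```

>>> {"api": "jog_arm", "payload": {"motion": [[[-0.04,0,0,0,0,0,0],[-0.08,0,0,0,0,0,0],[-0.1076,-0.001,0.02,0,0,0,0],[-0.1076,-0.001,0.06,0,0,0,0],[-0.1076,-0.001,0.1,0.1,0.1,0,0],[-0.1076,-0.001,0.13,0.1,0.1,0,0],[-0.1076,-0.001,0.13,0.1,0.1,0,0],[-0.1076,-0.001,0.13,0.1,0.1,0,0]]]}}

```text
t: 12.6
eef_pos: [0.4196, 0.197, 0.0879]
ee_rot: [3.14, 0.002, 0.044]
force: [1.0, -0.1, 0.4]
width: 0.0004
```

```bash
python3 - <<'E'
from h import *
go([.435,.198,.056],.043)
E
```

```text
t 12.6 pos [0.4196 0.197  0.0879] rot [3.1395e+00 2.1000e-03 4.4500e-02] F [ 1.  -0.1  0.4] w 0.0004
d [ 0.0155 -0.0004  0.0319] r [0.12 0.12 0.08]
```

>>> {"api": "jog_arm", "payload": {"motion": [[[0,0,0.015,0,0,0,0],[0,0,0.03,0.1,0.1,0,0],[0,0,0.032,0.1,0.1,0,0],[0.007,0,0.032,0.1,0.1,0,0],[0.0155,0,0.032,0.1,0.1,0,0],[0.0155,0,0.032,0.1,0.1,0,0]]]}}

```text
t: 13.2
eef_pos: [0.4369, 0.1986, 0.057]
ee_rot: [-3.14, -0.002, 0.044]
force: [-0.2, -0.7, -1.7]
width: 0.0002
```

```bash
python3 - <<'E'
from h import *
go([.5,.2007,.056],.043)
import numpy as np
for n in('scene','side'):
  cv2.imwrite(f'pics/i_{n}.png',optics.grab_frame(n)[:,:,::-1])
a=cv2.imread('pics/i_scene.png');b=cv2.imread('pics/i_side.png')
cv2.imwrite('pics/i_z.png',np.hstack([cv2.resize(a[130:210,270:350],None,fx=5,fy=5,interpolation=2),cv2.resize(b[160:240,180:260],None,fx=5,fy=5,interpolation=2)]))
E
```

```text
t 13.2 pos [0.4369 0.1986 0.057 ] rot [-3.1404e+00 -1.8000e-03  4.4400e-02] F [-0.2 -0.7 -1.7] w 0.0002
d [0.0631 0.0007 0.0011] r [-0.07 -0.1   0.08]
```

View pics/i_z.png

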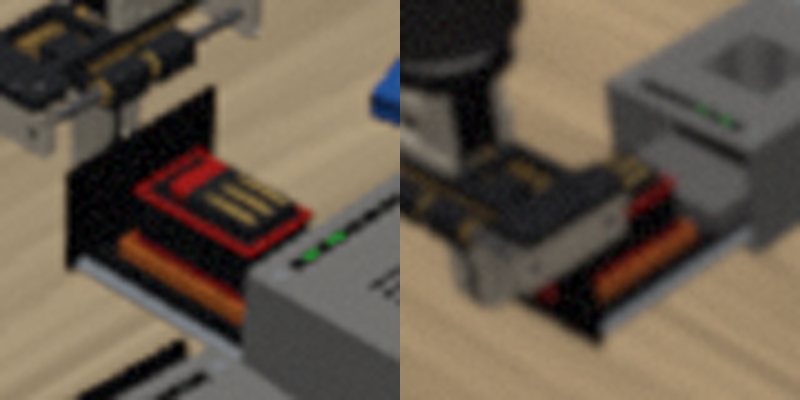

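>>> {"api": "jog_arm", "payload": {"motion": [[[0.004,0,0.001,0,0,0,0],[0.008,0,0.001,0,0,0,0],[0.011,0,0.001,0,0,0,0],[0.014,0,0.001,0,0,0,0],[0.018,0,0.001,0,0,0,0],[0.024,0,0.001,0,0,0,0],[0.031,0,0.001,0,0,0,0],[0.038,0,0.001,0,0,0,0]]]}}

```text
t: 14.1
eef_pos: [0.474, 0.1994, 0.0553]
ee_rot: [-3.141, -0.0, 0.044]
force: [-0.9, 0.3, 0.5]
width: 0.0005
```

```bash
python3 - <<'E'
from h import *
go([.5,.2007,.056],.043)
E
```

```text
t 14.1 pos [0.474  0.1994 0.0553] rot [-3.1414e+00 -1.0000e-04  4.3700e-02] F [-0.9  0.3  0.5] w 0.0005
d [ 0.026  -0.0002 -0.0007] r [-0.01 -0.    0.04]
```

>>> {"api": "jog_arm", "payload": {"motion": [[[0.006,0,-0.001,0,0,0,0],[0.013,0,-0.001,0,0,0,0],[0.02,0,-0.001,0,0,0,0],[0.027,0,-0.001,0,0,0,0],[0.034,0,-0.001,0,0,0,0],[0.04,0,-0.001,0,0,0,0],[0.044,0,-0.001,0,0,0,0],[0.046,0,-0.001,0,0,0,0]]]}}

```text
t: 14.9
eef_pos: [0.5205, 0.2015, 0.0563]
ee_rot: [-3.141, -0.0, 0.044]
force: [-0.9, 0.3, 0.0]
width: 0.0
```

```bash
python3 - <<'E'
from h import *
go([.56,.2040,.056],.043)
for n in('scene','side'):
  cv2.imwrite(f'pics/j_{n}.png',optics.grab_frame(n)[:,:,::-1])
a=cv2.imread('pics/j_scene.png');b=cv2.imread('pics/j_side.png')
cv2.imwrite('pics/j_z.png',np.hstack([cv2.resize(a[130:210,270:350],None,fx=5,fy=5,interpolation=2),cv2.resize(b[160:240,180:260],None,fx=5,fy=5,interpolation=2)]))
E
```

```text
t 14.9 pos [0.5205 0.2015 0.0563] rot [-3.1413e+00 -4.0000e-04  4.3600e-02] F [-0.9  0.3  0. ] w 0.0
d [ 0.0395 -0.0007  0.0003] r [-0.02 -0.02  0.03]
```

View pics/j_z.png

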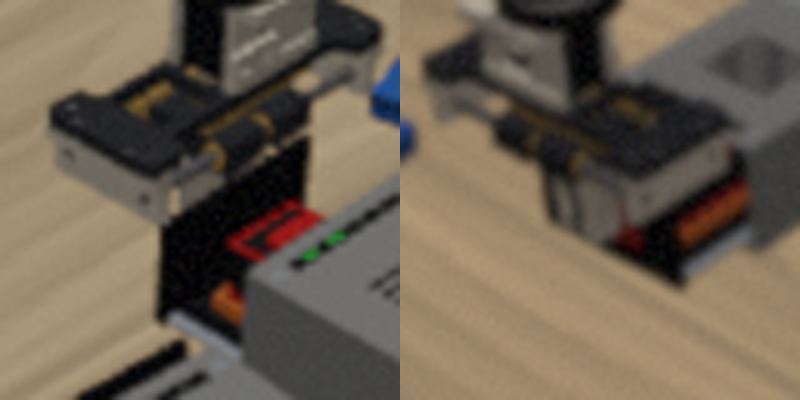

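>>> {"api": "jog_arm", "payload": {"motion": [[[0.003,-0.0003,0,0,0,0,0],[0.006,-0.0003,0,0,0,0,0],[0.009,-0.0003,0,0,0,0,0],[0.012,-0.0003,0,0,0,0,0],[0.015,-0.0003,0,0,0,0,0],[0.018,-0.0003,0,0,0,0,0],[0.021,-0.0003,0,0,0,0,0],[0.023,-0.0003,0,0,0,0,0]]]}}

```text
t: 15.8
eef_pos: [0.5438, 0.2029, 0.0564]
ee_rot: [-3.141, -0.001, 0.044]
force: [-0.8, -0.8, 1.2]
width: 0.0006
```

Gap is about 34 mm. I'll feel my way from here in small steps.

>>> {"api": "jog_arm", "payload": {"motion": [[[0.001,0,0,0,0,0,0],[0.002,0,0,0,0,0,0],[0.003,0,0,0,0,0,0],[0.004,0,0,0,0,0,0],[0.005,0,0,0,0,0,0],[0.006,0,0,0,0,0,0]]]}}

```text
t: 16.4
eef_pos: [0.5496, 0.2032, 0.0564]
ee_rot: [-3.141, -0.0, 0.044]
force: [-3.2, 0.9, 1.5]
width: 0.0006
```

>>> {"api": "jog_arm", "payload": {"motion": [[[0.001,0,0,0,0,0,0],[0.002,0,0,0,0,0,0],[0.003,0,0,0,0,0,0],[0.004,0,0,0,0,0,0],[0.005,0,0,0,0,0,0],[0.006,0,0,0,0,0,0]]]}}

```text
t: 17.0
eef_pos: [0.5555, 0.2035, 0.0564]
ee_rot: [-3.141, -0.0, 0.044]
force: [-5.5, 0.5, 2.8]
width: 0.0005
```

>>> {"api": "jog_arm", "payload": {"motion": [[[0.001,0,0,0,0,0,0],[0.002,0,0,0,0,0,0],[0.003,0,0,0,0,0,0],[0.004,0,0,0,0,0,0],[0.004,0,0,0,0,0,0]]]}}

```text
t: 17.5
eef_pos: [0.5595, 0.2037, 0.0563]
ee_rot: [-3.141, -0.0, 0.044]
force: [-5.6, 0.8, 3.0]
width: 0.0008
```

>>> {"api": "jog_arm", "payload": {"motion": [[[0.0007,0,0,0,0,0,0],[0.0014,0,0,0,0,0,0],[0.002,0,0,0,0,0,0],[0.002,0,0,0,0,0,0]]]}}

```text
t: 17.9
eef_pos: [0.5614, 0.2038, 0.0564]
ee_rot: [-3.141, 0.0, 0.044]
force: [-5.3, -0.3, 3.4]
width: 0.0005
```

>>> {"api": "jog_arm", "payload": {"motion": [[[0.0005,0,0,0,0,0,0],[0.001,0,0,0,0,0,0],[0.0015,0,0,0,0,0,0],[0.0015,0,0,0,0,0,0]]]}}

```text
t: 18.3
eef_pos: [0.5627, 0.2038, 0.0564]
ee_rot: [-3.141, 0.001, 0.044]
force: [-5.8, 1.7, 3.6]
width: 0.0005
```

>>> {"api": "jog_arm", "payload": {"motion": [[[0.0004,0,0,0,0,0,0],[0.0008,0,0,0,0,0,0],[0.001,0,0,0,0,0,0],[0.001,0,0,0,0,0,0]]]}}

```text
t: 18.7
eef_pos: [0.5634, 0.2039, 0.0564]
ee_rot: [-3.141, 0.001, 0.044]
force: [-6.3, 1.4, 5.0]
width: 0.0006
```

>>> {"api": "jog_arm", "payload": {"motion": [[[0.0004,0,0,0,0,0,0],[0.0008,0,0,0,0,0,0],[0.001,0,0,0,0,0,0],[0.001,0,0,0,0,0,0]]]}}

```text
t: 19.1
eef_pos: [0.564, 0.2039, 0.0564]
ee_rot: [-3.142, 0.002, 0.044]
force: [-6.7, 1.1, 4.0]
width: 0.0002
```

>>> {"api": "jog_arm", "payload": {"motion": [[[0.0005,0,0,0,0,0,0],[0.001,0,0,0,0,0,0],[0.0015,0,0,0,0,0,0],[0.0015,0,0,0,0,0,0]]]}}

```text
t: 19.5
eef_pos: [0.5652, 0.204, 0.0564]
ee_rot: [-3.142, 0.002, 0.044]
force: [-6.7, 1.0, 3.1]
width: 0.0002
```

>>> {"api": "jog_arm", "payload": {"motion": [[[0.0005,0,0,0,0,0,0],[0.001,0,0,0,0,0,0],[0.0015,0,0,0,0,0,0],[0.0015,0,0,0,0,0,0]]]}}

```text
t: 19.9
eef_pos: [0.5663, 0.204, 0.0564]
ee_rot: [3.141, 0.003, 0.044]
force: [-7.2, 1.6, 3.1]
width: 0.0002
```

>>> {"api": "jog_arm", "payload": {"motion": [[[0.0005,0,0,0,0,0,0],[0.001,0,0,0,0,0,0],[0.001,0,0,0,0,0,0]]]}}

```text
t: 20.2
eef_pos: [0.5669, 0.204, 0.0564]
ee_rot: [3.141, 0.004, 0.044]
force: [-7.1, 2.0, 3.9]
width: 0.0006
```

>>> {"api": "jog_arm", "payload": {"motion": [[[0.0005,0,0,0,0,0,0],[0.001,0,0,0,0,0,0],[0.001,0,0,0,0,0,0]]]}}

```text
t: 20.5
eef_pos: [0.5675, 0.2041, 0.0564]
ee_rot: [3.141, 0.004, 0.044]
force: [-6.0, 0.6, 4.0]
width: 0.0005
```

>>> {"api": "jog_arm", "payload": {"motion": [[[0.0005,0,0,0,0,0,0],[0.001,0,0,0,0,0,0],[0.001,0,0,0,0,0,0]]]}}

```text
t: 20.8
eef_pos: [0.568, 0.204, 0.0564]
ee_rot: [3.141, 0.005, 0.044]
force: [-7.4, 1.8, 4.0]
width: 0.0006
```

>>> {"api": "jog_arm", "payload": {"motion": [[[0.0005,0,0,0,0.1,0,0],[0.001,0,0,0,0.2,0,0],[0.001,0,0,0,0.2,0,0]]]}}

```text
t: 21.1
eef_pos: [0.5684, 0.2041, 0.0564]
ee_rot: [3.141, 0.002, 0.044]
force: [-7.9, 1.2, 4.1]
width: 0.0003
```

>>> {"api": "jog_arm", "payload": {"motion": [[[0.0005,0,0,0,0.1,0,0],[0.001,0,0,0,0.1,0,0],[0.001,0,0,0,0.1,0,0]]]}}

```text
t: 21.4
eef_pos: [0.5689, 0.2041, 0.0564]
ee_rot: [3.141, 0.002, 0.044]
force: [-6.8, 2.3, 4.0]
width: 0.0007
```

>>> {"api": "jog_arm", "payload": {"motion": [[[0.0005,0,0,0,0.1,0,0],[0.001,0,0,0,0.1,0,0],[0.001,0,0,0,0.1,0,0]]]}}

```text
t: 21.7
eef_pos: [0.5694, 0.2041, 0.0564]
ee_rot: [3.141, 0.001, 0.044]
force: [-6.3, 1.8, 3.9]
width: 0.0005
```

>>> {"api": "jog_arm", "payload": {"motion": [[[0.0005,0,0,0,0.1,0,0],[0.001,0,0,0,0.1,0,0],[0.001,0,0,0,0.1,0,0]]]}}

```text
t: 22.0
eef_pos: [0.5701, 0.2042, 0.0564]
ee_rot: [3.141, -0.001, 0.044]
force: [-6.3, 1.8, 3.5]
width: 0.0005
```

>>> {"api": "jog_arm", "payload": {"motion": [[[0.0005,0,0,0,0.1,0,0],[0.001,0,0,0,0.1,0,0],[0.001,0,0,0,0.1,0,0]]]}}

```text
t: 22.3
eef_pos: [0.5709, 0.2043, 0.0564]
ee_rot: [3.141, -0.002, 0.044]
force: [-5.3, 1.2, 2.5]
width: 0.0005
```

>>> {"api": "jog_arm", "payload": {"motion": [[[0.0005,0,0,0,0.1,0,0],[0.001,0,0,0,0.1,0,0],[0.001,0,0,0,0.1,0,0]]]}}

```text
t: 22.6
eef_pos: [0.5716, 0.2042, 0.0564]
ee_rot: [3.14, -0.003, 0.044]
force: [-6.4, 1.5, 3.2]
width: 0.0005
```

>>> {"api": "jog_arm", "payload": {"motion": [[[0.0005,0,0,0,0.1,0,0],[0.001,0,0,0,0.1,0,0],[0.001,0,0,0,0.1,0,0]]]}}

```text
t: 22.9
eef_pos: [0.5724, 0.2043, 0.0563]
ee_rot: [3.14, -0.005, 0.044]
force: [-5.7, 1.8, 3.0]
width: 0.0007
```

>>> {"api": "jog_arm", "payload": {"motion": [[[0.0005,0,0,0,0,0,0],[0.001,0,0,0,0,0,0],[0.001,0,0,0,0,0,0]]]}}

```text
t: 23.2
eef_pos: [0.573, 0.2043, 0.0564]
ee_rot: [3.14, -0.004, 0.044]
force: [-6.3, 0.6, 4.7]
width: 0.0002
```

>>> {"api": "jog_arm", "payload": {"motion": [[[0.0005,0,0,0,0,0,0],[0.001,0,0,0,0,0,0],[0.001,0,0,0,0,0,0]]]}}

```text
t: 23.5
eef_pos: [0.5736, 0.2044, 0.0564]
ee_rot: [3.14, -0.003, 0.044]
force: [-6.1, 0.8, 4.0]
width: 0.0003
```

>>> {"api": "jog_arm", "payload": {"motion": [[[0.0005,0,0,0,0,0,0],[0.001,0,0,0,0,0,0],[0.001,0,0,0,0,0,0]]]}}

```text
t: 23.8
eef_pos: [0.574, 0.2044, 0.0564]
ee_rot: [3.14, -0.002, 0.044]
force: [-8.5, 0.7, 5.1]
width: 0.0004
```

>>> {"api": "jog_arm", "payload": {"motion": [[[0.0005,0,0,0,0,0,0],[0.001,0,0,0,0,0,0],[0.001,0,0,0,0,0,0]]]}}

```text
t: 24.1
eef_pos: [0.5741, 0.2044, 0.0564]
ee_rot: [3.14, -0.001, 0.044]
force: [-8.9, 1.4, 5.3]
width: 0.0007
```

>>> {"api": "jog_arm", "payload": {"motion": [[[0.0005,0,0,0,0,0,0],[0.001,0,0,0,0,0,0],[0.001,0,0,0,0,0,0]]]}}

```text
t: 24.4
eef_pos: [0.5742, 0.2044, 0.0564]
ee_rot: [3.139, 0.001, 0.044]
force: [-9.1, 1.5, 6.4]
width: 0.0004
```

```bash
python3 - <<'E'
from h import *
F=[]
for n in('wrist','scene','side'):
  cv2.imwrite(f'pics/k_{n}.png',optics.grab_frame(n)[:,:,::-1]); F.append(arm.get_state()['force'].round(1).tolist())
print(F);go([.5750,.204,.056],.043)
a=cv2.imread('pics/k_scene.png');b=cv2.imread('pics/k_side.png')
cv2.imwrite('pics/k_z.png',np.hstack([cv2.resize(a[130:230,270:370],None,fx=4,fy=4,interpolation=2),cv2.resize(b[150:250,200:300],None,fx=4,fy=4,interpolation=2)]))
E
```

```text
[[-10.1, 1.4, 5.7], [-9.9, 1.6, 6.0], [-10.0, 2.8, 6.1]]
t 24.55 pos [0.5742 0.2044 0.0564] rot [3.1394e+00 5.0000e-04 4.3700e-02] F [-10.    2.8   6.1] w 0.0004
d [0.0008 0.0004 0.0004] r [0.12 0.03 0.04]
```

View pics/k_wrist.png

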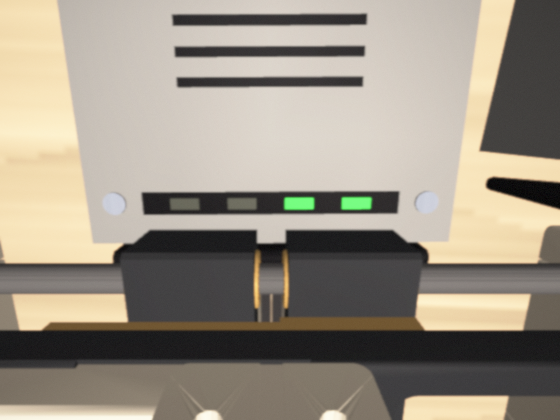

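View pics/k_z.png

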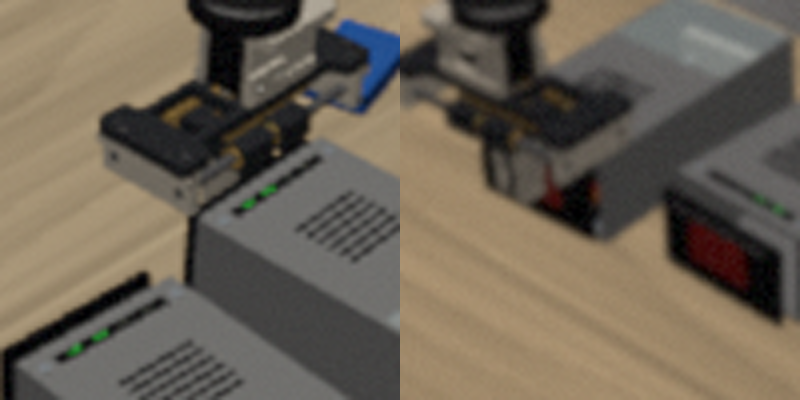

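>>> {"api": "jog_arm", "payload": {"motion": [[[0.0006,0,-0.0004,0,0,0,0],[0.001,0,-0.0006,0,0,0,0],[0.001,0,-0.0006,0,0,0,0]]]}}

```text
t: 24.85
eef_pos: [0.574, 0.2044, 0.0565]
ee_rot: [3.139, 0.003, 0.044]
force: [-7.8, 1.9, 2.3]
width: 0.0006
```

>>> {"api": "jog_arm", "payload": {"motion": [[[0.0008,0,0,0,0.1,0,0],[0.0015,0,0,0,0.1,0,0],[0.0018,0,0,0,0.1,0,0],[0.0018,0,0,0,0.1,0,0]]]}}

```text
t: 25.25
eef_pos: [0.5743, 0.2043, 0.0562]
ee_rot: [3.139, 0.003, 0.043]
force: [-11.2, 2.3, 6.3]
width: 0.0005
```

At 11 N the position has stalled at 0.574, so the tray is firmly on the stop. Backing off gently.

>>> {"api": "jog_arm", "payload": {"motion": [[[-0.001,0,0,0,0,0,0],[-0.002,0,0,0,0,0,0],[-0.003,0,0,0,0,0,0],[-0.0045,0,0,0,0,0,0],[-0.006,0,0,0,0,0,0],[-0.008,0,0,0,0,0,0],[-0.01,0,0,0,0,0,0],[-0.01,0,0,0,0,0,0]]]}}

```text
t: 26.05
eef_pos: [0.5644, 0.2039, 0.0563]
ee_rot: [3.139, 0.003, 0.043]
force: [0.2, 1.1, -0.3]
width: 0.0003
```

>>> {"api": "jog_arm", "payload": {"motion": [[[-0.01,0,0,0,0,0,0],[-0.03,0,0,0,0,0,0],[-0.05,0,0,0,0,0,0],[-0.08,0,0,0,0,0,0],[-0.1,0,0,0,0,0,0],[-0.1,0,-0.03,0,0,0,0],[-0.1,0,-0.06,0,0,0,0],[-0.1,0,-0.1,0,0,0,0]]]}}

```text
t: 26.85
eef_pos: [0.4633, 0.1992, 0.1568]
ee_rot: [3.137, 0.005, 0.044]
force: [1.3, 0.9, -0.4]
width: 0.0004
```

```bash
python3 - <<'E'
from h import *
s=arm.get_state();print(s['t'],s['eef_pos'],s['force'].round(1))
for n in('wrist','scene','side'):
  cv2.imwrite(f'pics/l_{n}.png',optics.grab_frame(n)[:,:,::-1])
a=cv2.imread('pics/l_scene.png');b=cv2.imread('pics/l_side.png')
cv2.imwrite('pics/l_z.png',np.hstack([cv2.resize(a[130:230,270:370],None,fx=4,fy=4,interpolation=2),cv2.resize(b[150:250,200:300],None,fx=4,fy=4,interpolation=2)]))
E
```

```text
26.85 [0.46334709 0.19915308 0.15675887] [ 1.3  0.9 -0.4]
```

View pics/l_wrist.png

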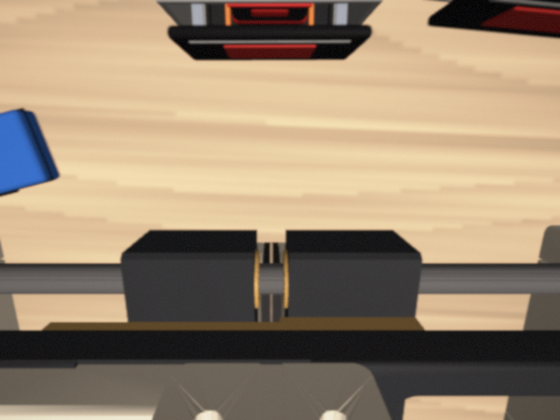

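View pics/l_z.png

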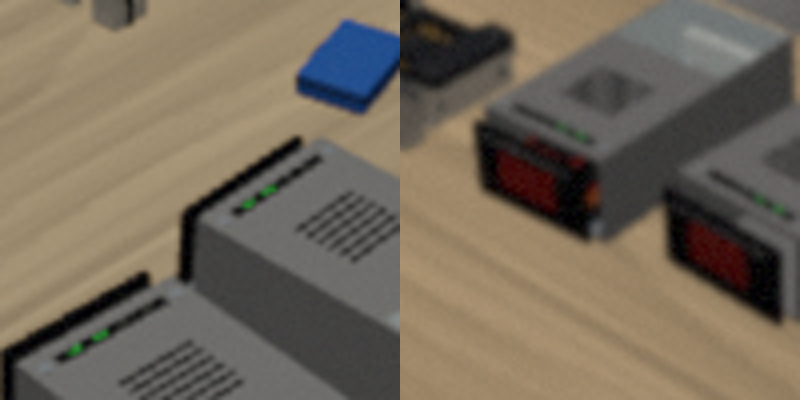

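```bash
python3 - <<'E'
from h import *
m=[.7183,.2108,.0437]
for g in(.008,.012,.016,.02,.028,.034):
  x=-.12-g
  print(g,'scene',proj('scene',W(m,[(x,.062,.076),(x,-.062,.076),(x,-.062,.006)])).round(1).tolist(),'side',proj('side',W(m,[(x-.006,.062,.076),(x-.006,-.062,.006)])).round(1).tolist())
print('face',proj('scene',W(m,[(-.12,.065,.08),(-.12,-.065,.08)])).round(1).tolist())
a=cv2.imread('pics/l_scene.png')
cv2.imwrite('pics/l_z2.png',cv2.resize(a[155:215,300:380],None,fx=10,fy=10,interpolation=2))
w=cv2.imread('pics/l_wrist.png')
cv2.imwrite('pics/l_z3.png',cv2.resize(w[0:80,150:390],None,fx=3,fy=3,interpolation=2))
E
```

```text
0.008 scene [[347.0, 164.1], [317.4, 183.5], [316.0, 203.8]] side [[218.0, 179.4], [247.4, 211.1]]
0.012 scene [[345.9, 163.5], [316.3, 182.8], [314.9, 203.1]] side [[217.1, 179.9], [246.5, 211.7]]
0.016 scene [[344.8, 162.9], [315.2, 182.2], [313.8, 202.5]] side [[216.2, 180.4], [245.6, 212.3]]
0.02 scene [[343.6, 162.3], [314.0, 181.5], [312.7, 201.8]] side [[215.3, 181.0], [244.7, 212.9]]
0.028 scene [[341.4, 161.1], [311.8, 180.2], [310.5, 200.5]] side [[213.4, 182.1], [242.9, 214.1]]
0.034 scene [[339.7, 160.2], [310.1, 179.3], [308.9, 199.5]] side [[212.0, 182.9], [241.6, 215.0]]
face [[350.1, 163.6], [319.1, 184.1]]
```

View pics/l_z2.png

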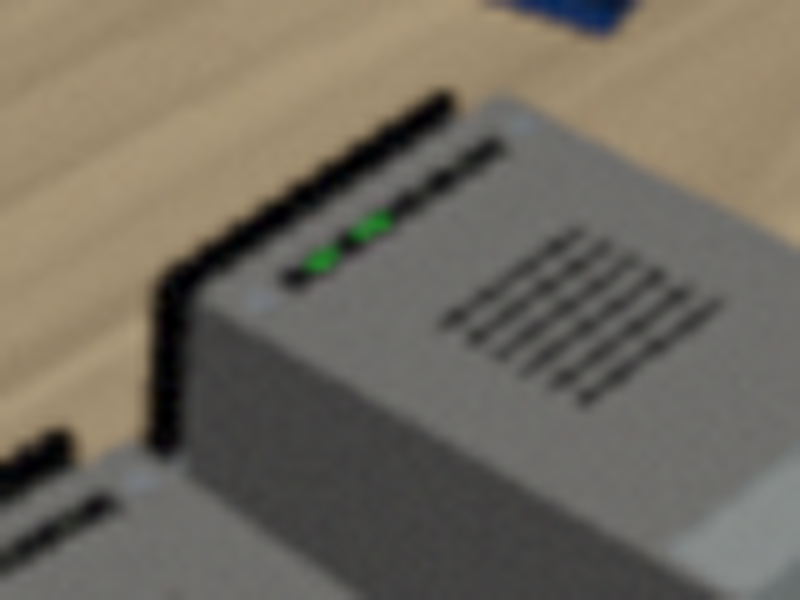

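View pics/l_z3.png

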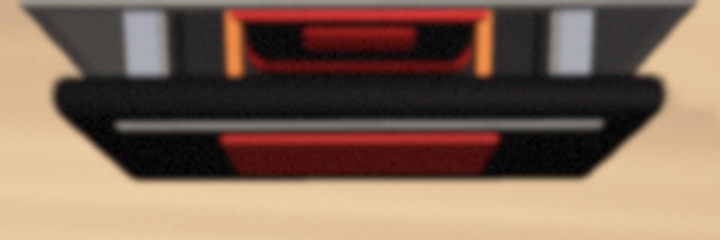

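The tray rests at a gap of about 12 mm, inside the latched range, with the pack's tab behind the panel. I'll move further away and check that it stays put.

>>> {"api": "jog_arm", "payload": {"motion": [[[-0.01,0,-0.03,0,0,0,0],[-0.02,0,-0.06,0,0,0,0],[-0.02,0,-0.1,0,0,0,0],[-0.02,0,-0.1,0,0,0,0],[-0.02,0,-0.1,0,0,0,0],[-0.02,0,-0.1,0,0,0,0],[-0.02,0,-0.1,0,0,0,0],[-0.02,0,-0.1,0,0,0,0]]]}}

```text
t: 27.8
eef_pos: [0.4452, 0.1996, 0.2582]
ee_rot: [3.141, -0.0, 0.044]
force: [-0.1, -0.4, -0.4]
width: 0.0001
```

```bash
python3 - <<'E'
from h import *
for n in('scene','side'):
  im=optics.grab_frame(n)[:,:,::-1]; cv2.imwrite(f'pics/m_{n}.png',im)
a=cv2.imread('pics/m_scene.png').astype(int);l=cv2.imread('pics/l_scene.png').astype(int)
print('diff tray region',abs(a-l)[155:215,300:380].max(), abs(a-l)[155:215,300:380].mean())
b=cv2.imread('pics/m_scene.png');c=cv2.imread('pics/m_side.png')
cv2.imwrite('pics/m_h.png',cv2.resize(np.hstack([b,c]),(800,300)))
E
```

```text
diff tray region 13 1.9208333333333334
```

View pics/m_h.png

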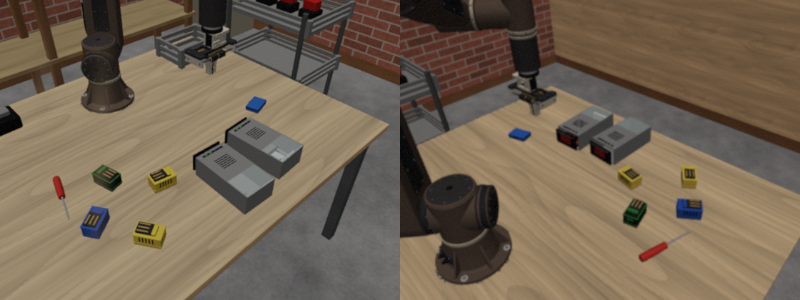

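The tray stays in by itself, and all the bystanders are where they were.

```bash
python3 -c "
from station import arm
print(arm.job_done())"
```

```text
the job is handed in; nothing more can be done
None
```

I put the red-banded pack into the orange pocket with its release tab towards the tray's front. I then pushed the tray home with closed fingers on the pad and handed the job in at about 28 s.

- **Setting down:** the pack went in centred. The wrist force reached about 5 N upward as it touched the pocket floor, and only then did I open the fingers.
- **Pushing home:** I felt the spring at about 5 to 7 N, and at the end the position stalled on the stop at about 11 N along the push. The largest total force I read was about 13 N, below the 18 N limit, but I only read it at the end of each move.
- **Latch check:** after I took the hand away, the tray rested at a gap of about 12 mm by camera, inside the latched range of 7 to 19 mm. Camera views about 0.9 s apart, the last with the hand well clear, showed no change beyond image noise.
- **Bystanders:** the charged pack, bit box, screwdriver and look-alikes look unmoved in the last pictures.
- **What disagreed:** some small moves over- or undershot by 2 to 3 mm. I corrected this before the pack entered the pocket. The last gap estimate is good only to a few millimetres.

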